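# Key a washer drive shaft into its pulley and hold it down

### The job

Lay the aluminium belt pulley in the round pocket of the blue nest, belt rim down and boss up, and let go of it. Then take the drive shaft from its stand, push it down into the pulley's bore, turning it until its key slips into the keyway, and keep pushing against the spring until the shaft's collar is fully home on the boss. Finish while still holding the shaft pressed down there, and leave the other things on the bench alone.

Things in the scene. Friction and masses are not known exactly. Their poses are not given: they have to be found in the camera images.
- pulley: Aluminium V-belt pulley, starts flat on the bench, boss up, left or right of the nest. Rim 84 mm across, 0-14 mm above its underside; round boss 42 mm across (grip here) up to 42 mm. Through bore 22.4 mm wide with a full-length keyway 9 mm wide, out to 17.5 mm from the axis on the body's +x side, red mark on the boss top there. Origin: centre of underside, z up. About 0.3 kg.
- shaft: Steel shaft hanging upright by its collar in the stand. Origin: centre of the collar's underside, z up. Below: 20 mm round, 36 mm long, bevelled tip; brass key on its +x side, 6 mm wide, out to 14.5 mm, from 2 to 32 mm below. Above: dark collar 44 mm across, 0-8 mm; square head 24 x 24 mm along x and y, 8-48 mm (grip here). Red lines on collar and head top point to the key. About 0.22 kg.
- stand: Yellow plastic block 75 x 75 x 50 mm high, fixed on the bench, with a square upright hole 33 mm wide where the shaft hangs. Origin: centre of the underside, top at 50 mm.
- nest: Blue block 130 x 130 x 22 mm high, fixed to the bench. Round pocket 89 mm across, 10 mm deep in the middle: floor 12 mm above the block's underside. Origin: centre of the underside. A brass spring plunger 12 mm across stands in the pocket's centre, up to 30 mm above the underside; the pulley's bore goes over it.
- plunger (a joint): Spring plunger in the nest: 0 when up, grows to at most 0.015 (m) pushed down. Pushes back 6 N at once plus 0.4 N per mm. With the pulley in the pocket the shaft's tip meets it 12 mm before the collar sits on the boss, so it reads 0.012 with the shaft fully home; let go, the shaft is lifted again by the spring.
- roller: Bystander, to be left alone: white plastic drum-support roller, 48 mm across, 26 high, lying flat. Origin: centre of the underside.
- spanner: Bystander, to be left alone: steel spanner 160 mm long, lying flat. Origin: a point on the tool.
- screwdriver: Bystander, to be left alone: screwdriver with red handle, 180 mm long, lying flat. Origin: a point on the tool.
- detergent: Bystander, to be left alone: orange bottle with blue cap, 60 mm across, 110 high, standing. Origin: centre of the underside.
- tin: Bystander, to be left alone: green tin, 70 mm across, 55 high, standing. Origin: centre of the underside.
- coin_tray: Bystander, to be left alone: open steel tray of coins, 110 x 150 x 50 mm. Origin: centre of the underside.
- cup: Bystander, to be left alone: yellow plastic cup, 66 mm across, 85 high, standing. Origin: centre of the underside.
There are look-alikes about, which are no part of the job. What is meant by the nest is not pink, and is the smaller of those in its own colour. There is more than one size of the shaft; the job needs the larger.

How it is judged:
By the outcome, as a careful person would: the job done as asked, in the order asked, and still so for the second after the job is handed in, while the arm keeps its last pose, push and grip.
It also fails if it takes over 45 s, if anything falls off the work surface, if the arm or the gripper's body presses on something with over 40 N, if the wrist force passes 120 N, or if a joint passes its speed limit or range.

### The arm

A 6-joint arm with a two-finger parallel gripper is mounted at the origin on the work surface. World frame = base frame: x ahead of the robot, y to its left, z up, the work surface at z = 0. Lengths are in m, angles in rad, forces in N, time in s.
With the tool pointing down it reaches from about 0.325 to 0.9 m from the base axis. Payload 6.1 kg.
Tool frame: the origin (TCP) lies midway between the tips of the shut fingers; the grasp point (between the pads) lies 19 mm behind it; z points along the fingers, y is the line along which they close (so a half turn about z gives the same grasp; the last joint's range is limited). The gripper opens to 85 mm and grips with 20 to 120 N. Pads are 22 mm wide; open, the fingers measure 114 mm over their backs; the gripper's body (76 mm by 85 mm) begins 54 mm behind the grasp point. The pads swing forward as they close: fully open they stand 13 mm farther back than shut.
Start: joints at [1.125, 0.22, 1.526, -0, 1.395, -0.126], TCP at [0.196, 0.593, 0.231] pointing down, gripper open.
Joint ranges: [-2.98, 2.98], [-0.91, 2.08], [0.09, 2.57], [-1.24, 4.39], [0.2, 2.65], [-2.68, 2.68]. Speed limits (rad/s): [2.57, 2.57, 3.01, 3.14, 3.14, 3.14].

### API

Orientations are given as [roll, pitch, yaw] about the fixed x, y, z axes, in that order (R = Rz(yaw) Ry(pitch) Rx(roll)).
In Python, from plant import movep, move_l, set_joints, gripper_to, hold, inverse_kinematics, observe, get_image, get_calibration, Unreachable, job_done gives the robot as it stands. Calls block until the motion is done:
- movep(position, orientation): joint-space move of the TCP to a pose.
- move_l(position, feed=0.15, rotation=None, max_force=None): straight line of the TCP; rotation=None keeps the orientation; feed is the mean speed in m/s. With max_force (N) it stops when the force on the tool has changed by that much, and returns True; else False.
- set_joints(angles): joint-space move.
- gripper_to(opening, f_grip=None): finger opening in m; f_grip is the grip in N (None keeps the last); returns when the fingers have stopped.
- hold(seconds).
- inverse_kinematics(position, orientation): joint angles nearest the present ones, or None.
- observe(): the state.
- get_image(name): name is "scene" or "top" or "wrist"; returns (picture, depth): 400x640x3 uint8, red, green, blue; 400x640 float32, m along the optical axis (not along the pixel's ray), 0 where there is no reading.
- get_calibration(name): a dict with "intrinsics" (3x3 intrinsics, pixels), "world_from_camera" (4x4, takes a point from camera to world coordinates). Camera axes: x right, y down, z forward; pixel columns grow to the right and rows downward; lengths in m; the calibration is good to about 2 mm. A picture is of the moment at which its call begins: read the wrist's pose just before it. get_calibration takes no time and is no camera call; for the wrist camera it gives the pose at the moment of the call.
A pose or a line that the arm cannot do raises Unreachable and nothing moves.
- job_done(): hands the job in; it is judged then, once.
The state is a dict: "time_s": time; "q": joint angles; "joint_velocities": joint speeds; "joint_torque": joint torques, N m; "eef_pos": TCP position; "tcp_rot": TCP orientation; "ft_force": force on the tool from outside, world axes, zero at the start; "torque": the same for the moment, N m; "opening": finger opening in m; "grasp_force": force on a finger pad.
Only numpy, scipy, OpenCV 4.12 (cv2) and the standard library are available. Lean on these libraries where they do the work, as an engineer would, in place of code of your own. Each camera call takes 0.05 s, during which the arm holds its last target. There are 200 camera calls.

## Working session

There is one attempt and no reset: what is moved stays moved. The work goes in short steps, each a Python script; the robot and the scene stay as the last script left them, time stands still between calls to the robot, and variables do not carry over. Pictures are saved under pics/ and viewed, at most 10 in all, crops included, and the job is handed in when it is done.

```bash
mkdir -p pics; ls
cat > h.py <<'E'
import numpy as np, cv2
from plant import *
def shot(n,f):
    c=get_calibration(n); im,d=get_image(n)
    cv2.imwrite('pics/'+f+'.png',im[:,:,::-1]); np.savez('pics/'+f+'.npz',im=im,d=d,K=c['intrinsics'],T=c['world_from_camera'])
def cloud(f):
    z=np.load('pics/'+f+'.npz'); d=z['d']; K=z['K']; T=z['T']
    v,u=np.mgrid[:d.shape[0],:d.shape[1]]
    P=np.stack([(u-K[0,2])/K[0,0]*d,(v-K[1,2])/K[1,1]*d,d],-1)
    P=P@T[:3,:3].T+T[:3,3]; P[d==0]=np.nan
    return z['im'],P
E
python3 - <<'E'
from h import *
shot('top','top0'); shot('scene','sc0')
for n in('top','scene'): print(get_calibration(n))
print(observe())
E
```

```text
pics
{'intrinsics': array([[510.03606648,   0.        , 304.94029792],
       [  0.        , 510.03606648, 198.27514579],
       [  0.        ,   0.        ,   1.        ]]), 'world_from_camera': array([[ 0.00789754, -0.99055557,  0.13688419,  0.21895702],
       [-0.99992016, -0.00917314, -0.00869055,  0.03292493],
       [ 0.00986413, -0.13680463, -0.99054893,  1.82813848],
       [ 0.        ,  0.        ,  0.        ,  1.        ]])}
{'intrinsics': array([[486.03960468,   0.        , 321.04319239],
       [  0.        , 486.03960468, 194.37067849],
       [  0.        ,   0.        ,   1.        ]]), 'world_from_camera': array([[ 0.33882434,  0.67746295, -0.65287213,  1.36508091],
       [ 0.94084048, -0.2470333 ,  0.23193477, -0.29603918],
       [-0.00415394, -0.69283368, -0.72108546,  1.05105371],
       [ 0.        ,  0.        ,  0.        ,  1.        ]])}
{'time_s': 0.1, 'q': array([ 1.12488904e+00,  2.21150032e-01,  1.52752795e+00, -7.46555590e-06,
        1.39471785e+00, -1.26045128e-01]), 'joint_velocities': array([ 0.00057213, -0.000821  , -0.00448424, -0.00014188,  0.0006354 ,
       -0.00015322]), 'joint_torque': array([-6.96560219e-04, -4.98251331e+01, -3.90545940e+01, -2.53017815e-04,
        5.86770111e-03, -2.56584462e-05]), 'eef_pos': array([0.1962502 , 0.59279435, 0.2302904 ]), 'tcp_rot': array([-3.13980286e+00, -2.19390237e-04,  2.82173161e+00]), 'ft_force': array([0.22370594, 0.43699825, 0.29814263]), 'torque': array([ 0.01569762,  0.00048622, -0.02501703]), 'grasp_force': 0.0, 'opening': 0.08514383648838625}
```

View pics/top0.png

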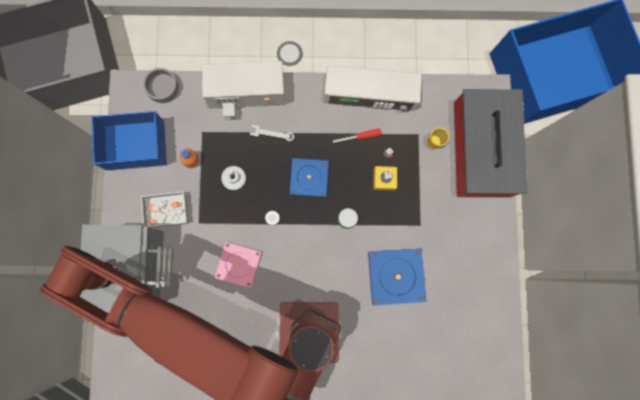

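View pics/sc0.png

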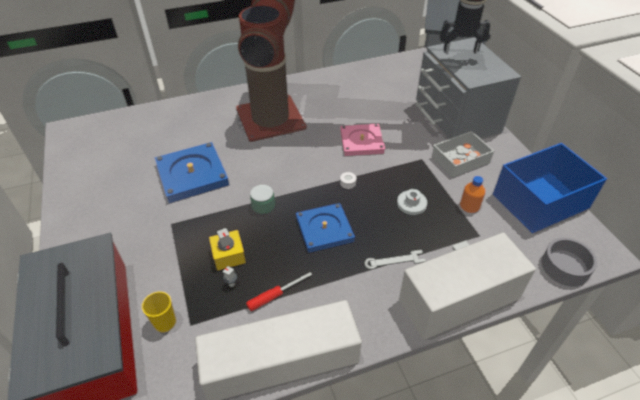

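The top view shows the pulley at (233,178), the smaller blue nest at (309,177) and the stand with the shaft at (386,178). The small look-alike shaft is at (389,152), and the large blue and pink nests are decoys. The scene view agrees.

Run:
```python
from h import *
im,P=cloud('top0')
def reg(u,v,r,lo,hi):
    Q=P[v-r:v+r,u-r:u+r].reshape(-1,3); Q=Q[(Q[:,2]>lo)&(Q[:,2]<hi)]
    return len(Q),((Q.min(0)+Q.max(0))/2).round(4),np.ptp(Q,axis=0).round(3),np.median(Q[:,2]).round(4)
print('pulley rim',reg(233,178,20,.008,.02)); print('boss',reg(233,178,20,.035,.06))
print('nest',reg(309,177,26,.016,.027)); print('stand',reg(386,178,18,.04,.055)); print('shaft',reg(386,178,18,.07,.13)); print('decoy',reg(389,152,9,.015,.13))
print('tin',reg(348,218,14,.03,.08))
c=get_calibration('wrist');o=observe(); print(c,o['eef_pos'])
print('cam in tool: ')
from scipy.spatial.transform import Rotation as R
Rt=R.from_euler('xyz',o['tcp_rot']).as_matrix(); T=c['world_from_camera']
print(Rt.T@(T[:3,3]-o['eef_pos']), Rt.T@T[:3,:3])
```

```text
pulley rim (284, array([0.5447, 0.2795, 0.0139]), array([0.143, 0.143, 0.012]), np.float64(0.0131))
boss (69, array([0.5417, 0.2787, 0.0435]), array([0.04 , 0.041, 0.017]), np.float64(0.0411))
nest (687, array([0.5447, 0.0046, 0.0215]), array([0.136, 0.133, 0.011]), np.float64(0.0212))
stand (319, array([ 0.5426, -0.2654,  0.0476]), array([0.077, 0.075, 0.015]), np.float64(0.0486))
shaft (62, array([ 0.5439, -0.2666,  0.0888]), array([0.027, 0.026, 0.037]), np.float64(0.0954))
decoy (67, array([ 0.6339, -0.2778,  0.0472]), array([0.029, 0.03 , 0.047]), np.float64(0.0382))
tin (302, array([ 0.3957, -0.1295,  0.048 ]), array([0.066, 0.066, 0.036]), np.float64(0.0529))
{'intrinsics': array([[327.62527924,   0.        , 320.20540866],
       [  0.        , 327.62527924, 203.91460626],
       [  0.        ,   0.        ,   1.        ]]), 'world_from_camera': array([[ 0.3142395 ,  0.91108411,  0.26679445,  0.12848801],
       [ 0.94934145, -0.3009567 , -0.09042059,  0.61677372],
       [-0.00208719,  0.28169275, -0.95950239,  0.37248799],
       [ 0.        ,  0.        ,  0.        ,  1.        ]])} [0.1962502  0.59279435 0.2302904 ]
cam in tool: 
[ 0.07189637  0.00120186 -0.1421842 ] [[ 2.04397422e-04 -9.59442516e-01 -2.81904269e-01]
 [ 9.99999935e-01  2.79958277e-04 -2.27759817e-04]
 [ 2.97443885e-04 -2.81904204e-01  9.59442511e-01]]
```

Run:
```python
from h import *
for n,p in(('wn',(.545,.005,.20)),('ws',(.543,-.266,.25)),('wp',(.542,.279,.2))):
    movep(p,[np.pi,0,np.pi/2]); hold(.2); shot('wrist',n); print(n,observe()['time_s'],observe()['eef_pos'])
a=[cv2.imread(f'pics/{n}.png')[60:340,120:520] for n in('wp','ws')]
cv2.imwrite('pics/a.png',cv2.resize(np.hstack(a),None,fx=1,fy=1))
```

```text
wn 2.7833 [0.54502801 0.00547883 0.20000559]
ws 4.1 [ 0.54335082 -0.26462819  0.24984992]
wp 6.325 [0.54239877 0.27835264 0.20008241]
```

View pics/a.png

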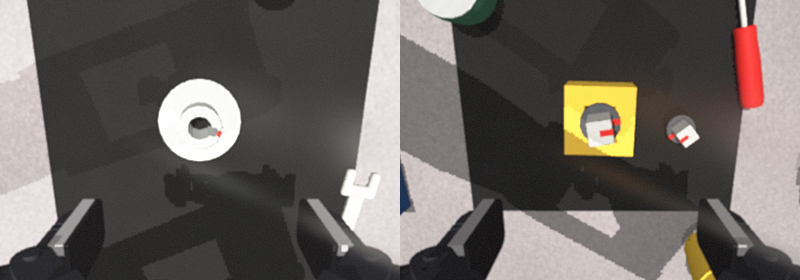

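View pics/wn.png

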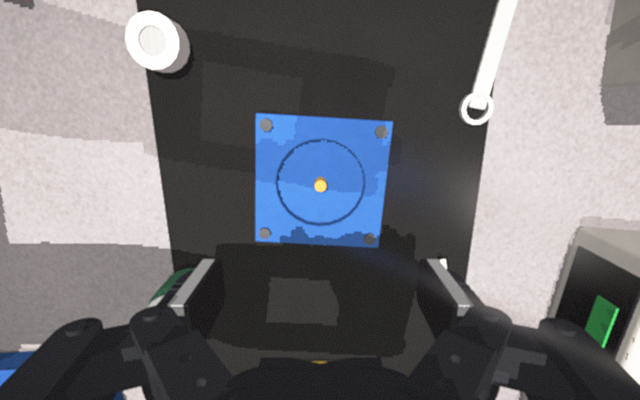

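Pulley keyway mark (crop 219,133) points image right, which is about +x. The shaft key in the stand also points right (+x). The nest's plunger is at (320,185). Next I refine these from the wrist clouds.

```bash
cat >> h.py <<'E'
def circ(Q): 
    c=None
    A=np.c_[Q[:,:2],np.ones(len(Q))]; s=np.linalg.lstsq(A,(Q[:,:2]**2).sum(1),rcond=None)[0]
    return s[0]/2,s[1]/2,np.sqrt(s[2]+(s[0]**2+s[1]**2)/4)
def sel(f,c,r,lo,hi):
    im,P=cloud(f); m=(np.hypot(P[...,0]-c[0],P[...,1]-c[1])<r)&(P[...,2]>lo)&(P[...,2]<hi)
    return im,P,m
def encl(Q): 
    (x,y),r=cv2.minEnclosingCircle((Q[:,:2]*1e3).astype(np.float32)); return np.round([x,y,r],1)
def red(im): 
    i=im.astype(int); return (i[...,0]>110)&(i[...,0]-i[...,1]>60)&(i[...,0]-i[...,2]>60)
def rect(Q): return cv2.minAreaRect((Q[:,:2]*1e3).astype(np.float32))
E
python3 - <<'E'
from h import *
im,P,m=sel('wp',(.542,.279),.05,.008,.018); print('rim',encl(P[m]),np.median(P[m][:,2]))
im,P,m=sel('wp',(.542,.279),.026,.036,.050); B=P[m]; print('boss',encl(B),B.mean(0),np.median(B[:,2]),m.sum()); r=P[m&red(im)]; print('red',r.mean(0),len(r))
im,P,m=sel('wn',(.545,.005),.1,.018,.027); print('nest',rect(P[m]),np.median(P[m][:,2]))
im,P,m=sel('wn',(.545,.005),.02,.027,.034); print('plunger',encl(P[m]),P[m].mean(0),m.sum())
im,P,m=sel('ws',(.543,-.266),.06,.045,.053); print('stand',rect(P[m]),np.median(P[m][:,2]))
im,P,m=sel('ws',(.543,-.266),.03,.092,.105); print('head',rect(P[m]),np.median(P[m][:,2]),P[m].mean(0)); r=P[m&red(im)]; print('red',r.mean(0),len(r))
im,P,m=sel('ws',(.543,-.266),.03,.052,.065); print('collar',encl(P[m]),np.median(P[m][:,2]),P[m].mean(0)); r=P[m&red(im)]; print('red',r.mean(0),len(r))
E
```

```text
rim [541.8 278.9  42. ] 0.013462128758107539
boss [541.8 278.8  20.9] [0.54125288 0.27988473 0.04122104] 0.041386568471334595 1034
red [0.55994521 0.27313258 0.04161237] 24
nest ((545.6182861328125, 4.952690124511719), (130.65733337402344, 130.31158447265625), 86.71334838867188) 0.02149836624470486
plunger [545.2   5.3   5.8] [0.54518502 0.00562364 0.02945355] 111
stand ((542.8641357421875, -266.8265380859375), (75.19739532470703, 74.49495697021484), 88.43559265136719) 0.04945501372050504
head ((543.2659301757812, -267.4458312988281), (24.066207885742188, 24.33136558532715), 8.59338665008545) 0.09744847342406471 [ 0.54317559 -0.2665792   0.09733782]
red [ 0.54915582 -0.26701526  0.09792774] 91
collar [ 543.1 -267.1   21.9] 0.05748675852117713 [ 0.54364629 -0.25999401  0.05755007]
red [ 0.55987237 -0.26567358  0.05776988] 62
```

Run:
```python
from h import *
D=np.pi/180; Y=np.pi/2
p=(.5418,.2788); n=(.5454,.0051)
o=lambda y:[np.pi,0,y]
move_l([*p,.075],feed=.25)
move_l([*p,.016],feed=.1,max_force=15)
gripper_to(.03,60); s=observe(); print(s['opening'],s['grasp_force'],s['eef_pos'],s['ft_force'],s['time_s'])
move_l([*p,.11],feed=.15); print(observe()['opening'],observe()['ft_force'])
movep([*n,.11],o(Y+26.1*D)); hold(.2)
print(observe()['eef_pos'])
move_l([*n,.045],feed=.15)
print(move_l([*n,.0265],feed=.04,max_force=6)); s=observe(); print(s['eef_pos'],s['ft_force'],s['time_s'],s['opening'])
shot('wrist','wpl')
```

```text
0.04049903227729732 60.54827833548188 [0.54238278 0.27904104 0.01707906] [-2.30690791 -0.36816315  5.83246582] 8.2083
0.04044075364148762 [-0.35533724  0.73707871 -2.90928497]
[0.54545631 0.00626504 0.10985262]
True
[0.54705158 0.00496469 0.03774405] [-1.10205672 -0.2376003   4.22104768] 11.15 0.04055565848584757
```

View pics/wpl.png

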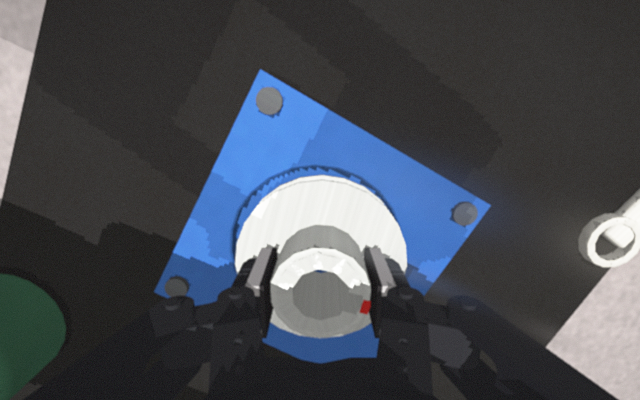

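The pulley sits on the pocket's lower-right edge: an arc of pocket is visible at upper left, around (265,190). I'll measure the offset.

Run:
```python
from h import *
print(observe()['eef_pos'])
im,P,m=sel('wpl',(.545,.005),.05,.029,.042); Q=P[m]; print('rim z',np.percentile(Q[:,2],[5,50,95]))
e=encl(Q);print('rim',e)
h=cv2.convexHull((Q[:,:2]*1e3).astype(np.float32))[:,0]; d=np.hypot(*(h-e[:2]).T); print(circ(h/1e3))
im,P,m=sel('wpl',(.545,.005),.1,.016,.027); i=im.astype(int); m&=(i[...,2]-i[...,0]>60); Q=P[m]; print('nest',rect(Q),m.sum())
for t,mm in (('',m),):
  lo=Q.min(0);hi=Q.max(0);print(lo,hi)
im,P,m=sel('wpl',(.545,.005),.03,.055,.075);print('boss',encl(P[m]),np.median(P[m][:,2])); r=P[m&red(im)];print(r.mean(0))
```

```text
[0.54707947 0.00489437 0.03788461]
rim z [0.03281672 0.03409369 0.03786871]
rim [548.4   4.6  42.4]
(np.float64(0.5482279704339932), np.float64(0.004694456922595597), np.float64(0.04187635328448112))
nest ((545.3637084960938, 4.84820556640625), (130.5322723388672, 131.1483612060547), 86.65399932861328) 27525
[ 0.47669967 -0.06154168  0.01625223] [0.61405943 0.0737437  0.02584123]
boss [542.1  10.1  28.8] 0.06224773006399466
[0.56652887 0.00830188 0.06322923]
```

Run:
```python
from h import *
n=(.5443,.0052)
move_l([*n,.047],feed=.05); hold(.3); print(observe()['eef_pos']); 
shot('wrist','wp2')
im,P,m=sel('wp2',(.545,.005),.05,.036,.05); Q=P[m]; print('rim z',np.percentile(Q[:,2],[5,50,95]),encl(Q))
im,P,m=sel('wp2',(.545,.005),.1,.016,.027); i=im.astype(int); m&=(i[...,2]-i[...,0]>60); print('nest',rect(P[m]))
print(move_l([*n,.0275],feed=.03,max_force=8)); s=observe(); print(s['eef_pos'],s['ft_force'],s['time_s'],s['opening'])
```

```text
[0.54404046 0.00524462 0.04669394]
rim z [0.04201863 0.04327134 0.0456587 ] [545.1   5.2  42.3]
nest ((545.4115600585938, 4.6692352294921875), (130.88760375976562, 130.9644012451172), 86.64537048339844)
True
[0.54401134 0.0052274  0.02900186] [-0.49025335 -0.35517169  4.3871106 ] 12.5 0.04073156993246124
```

Run:
```python
from h import *
D=np.pi/180; n=(.5440,.0052)
gripper_to(.085); move_l([*n,.085],feed=.2)
movep([*n,.085],[np.pi,0,26.1*D]); move_l([*n,.031],feed=.12,max_force=15)
gripper_to(.03,30); hold(.15); s=observe(); print(s['eef_pos'],s['ft_force'],s['opening'],s['tcp_rot'])
gripper_to(.085); s=observe(); print(s['eef_pos'])
move_l([*n,.2],feed=.3); hold(.2); print(observe()['eef_pos'],observe()['time_s'])
shot('wrist','wp3')
im,P,m=sel('wp3',(.545,.005),.05,.023,.03); Q=P[m]; print('rim z',np.percentile(Q[:,2],[5,50,95]),encl(Q))
im,P,m=sel('wp3',(.545,.005),.026,.048,.062); B=P[m]; print('boss',encl(B),np.median(B[:,2])); r=P[m&red(im)]; print('red',r.mean(0),len(r))
a=r.mean(0)[:2]*1e3-encl(B)[:2]; print(np.degrees(np.arctan2(a[1],a[0])))
cv2.imwrite('pics/wp3c.png',cv2.resize(im[100:300,200:440,::-1],None,fx=2.5,fy=2.5))
```

```text
[0.54481836 0.00505353 0.03206126] [-2.14916556 -0.47130724  5.5202252 ] 0.04059197065806572 [ 3.14059770e+00 -1.33178399e-03  4.55607480e-01]
[0.5438808  0.00524347 0.03084148]
[0.54267662 0.00537398 0.19770663] 17.5
rim z [0.02425704 0.02547708 0.02692667] [544.9   6.   49.7]
boss [545.2   6.   20.9] 0.053452553595919994
red [0.56395401 0.00963293 0.05421583] 28
10.963261184237602
```

View pics/wp3c.png

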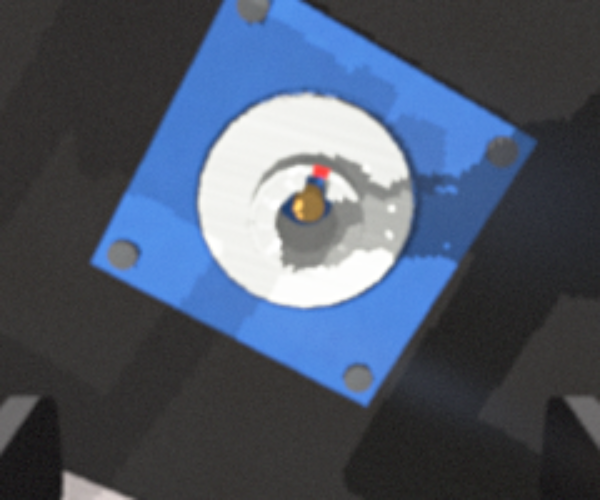

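Pulley is seated in the pocket: concentric, with the red mark at crop (320,171), about 10° from +x. Next is the shaft, squeezed across both head directions so it is centred in the tool frame.

Run:
```python
from h import *
D=np.pi/180; s0=np.array((.5426,-.2677)); a=8.6*D
movep([*s0,.135],[np.pi,0,a]); gripper_to(.055)
move_l([*s0,.066],feed=.12,max_force=15)
gripper_to(.01,20); hold(.1); s=observe(); print(s['eef_pos'],s['opening'],s['tcp_rot'][2]/D,s['ft_force'],s['torque'])
gripper_to(.055); move_l([*s0,.135],feed=.25)
movep([*s0,.135],[np.pi,0,a+np.pi/2]); move_l([*s0,.064],feed=.12,max_force=15)
print(observe()['eef_pos'])
gripper_to(.01,100); hold(.1); s=observe(); print(s['eef_pos'],s['opening'],s['tcp_rot'][2]/D,s['ft_force'],s['torque'],s['grasp_force'])
move_l([*s0,.17],feed=.2); s=observe(); print(s['opening'],s['ft_force'],s['time_s'])
n=(.5442,.0049)
movep([*n,.17],[np.pi,0,a+np.pi/2+2*D]); hold(.2); s=observe(); print(s['eef_pos'],s['tcp_rot'],s['ft_force'],s['torque'],s['time_s'])
shot('wrist','wi')
```

```text
[ 0.54334625 -0.26823559  0.0672127 ] 0.02363475691790956 8.596336281449908 [ 0.24160615 -0.63232172  5.77470178] [0.09609846 0.05739035 0.00373499]
[ 0.54303551 -0.2679846   0.06454535]
[ 0.54341372 -0.2682581   0.06541854] 0.022931629970426255 98.60061025146226 [-0.90662509  0.25054545  5.76521113] [0.05907337 0.13926559 0.03527519] 98.71409296989441
0.022627249941220503 [-0.2108482   0.30838062 -3.30067749] 24.3833
[0.54443671 0.00350428 0.16991616] [-3.14149392e+00  2.09380154e-04  1.75373530e+00] [ 0.77671667 -0.02172534 -3.13978472] [-0.06844486 -0.01586436 -0.05331769] 25.6417
```

View pics/wi.png

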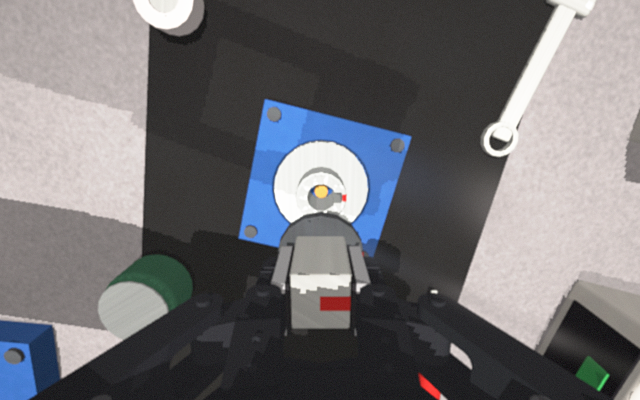

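The shaft's red line (335,303) and the pulley's mark (344,198) both point right, so they are aligned. Time to insert.

```bash
cat >> h.py <<'E'
def rep(t):
    s=observe(); print(t,s['eef_pos'].round(4),round(s['tcp_rot'][2]*57.2958,1),s['ft_force'].round(1),s['torque'].round(2),round(s['opening'],4),round(s['time_s'],2))
E
python3 - <<'E'
from h import *
n=(.5442,.0049)
move_l([*n,.111],feed=.2); hold(.2); rep('above')
r=move_l([*n,.086],feed=.04,max_force=8); rep(r)
E
```

```text
above [0.5457 0.0047 0.113 ] 100.6 [-0.2  0.8 -3.1] [-0.03  0.01 -0.04] 0.0227 26.33
False [0.5442 0.0049 0.086 ] 100.6 [-0.5 -0.5 -3.4] [-0.01  0.01  0.  ] 0.0229 27.11
```

Run:
```python
from h import *
n=(.5442,.0049)
r=move_l([*n,.075],feed=.04,max_force=20); rep(r)
r=move_l([*n,.064],feed=.02,max_force=26); rep(r)
hold(.4); rep('hold')
```

```text
False [0.5454 0.0048 0.0761] 100.6 [0.1 0.9 4.9] [ 0.01 -0.09  0.01] 0.0226 27.53
True [0.5456 0.0047 0.0698] 100.6 [-2.1  0.1  7.8] [0.01 0.49 0.03] 0.0229 27.98
hold [0.5456 0.0047 0.0698] 100.6 [-2.4 -0.   8. ] [ 0.04  0.47 -0.02] 0.0227 28.38
```

Run:
```python
from h import *
n=(.5445,.0049)
for z in (.0690,.0680,.0670):
    move_l([*n,z],feed=.01); hold(.3); rep(z); 
    if observe()['ft_force'][2]>22: break
shot('wrist','wf')
im,P=cloud('wf')
cv2.imwrite('pics/wfc.png',cv2.resize(im[120:400,180:460,::-1],None,fx=2,fy=2))
```

```text
0.069 [0.5454 0.0048 0.0704] 100.6 [-0.6 -0.3  7.2] [ 0.01  0.24 -0.03] 0.0227 28.93
0.068 [0.5454 0.0047 0.0695] 100.6 [-1.5  0.3  8.7] [ 0.    0.27 -0.  ] 0.0225 29.48
0.067 [0.5455 0.0048 0.0694] 100.6 [-4.3  0.7 13.6] [ 0.05  0.93 -0.04] 0.0229 30.03
```

View pics/wfc.png

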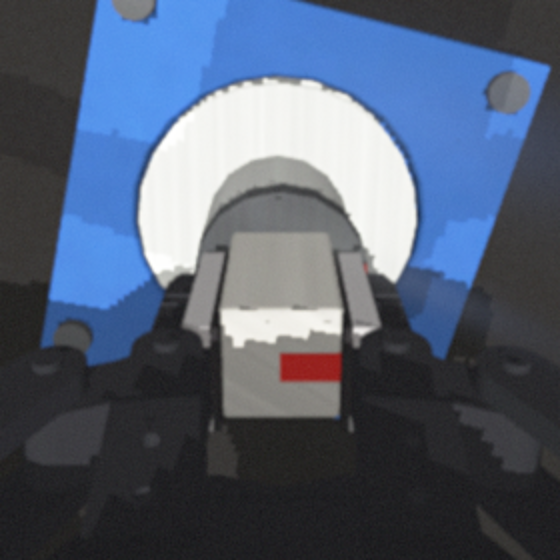

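The collar is down on the boss at crop (280,190), no gap visible, and z matches the predicted home height of 0.0694. I'll firm up the push and hand in.

Run:
```python
from h import *
for z in (.066,.065):
    move_l([.5445,.0049,z],feed=.01); hold(.4); rep(z)
    if observe()['ft_force'][2]>17: break
hold(.5); rep('end'); print(job_done())
```

```text
0.066 [0.5455 0.0048 0.0693] 100.6 [-8.4  1.1 22.5] [ 0.04  1.58 -0.02] 0.0221 30.73
end [0.5455 0.0048 0.0694] 100.6 [-7.4  1.3 22.7] [ 0.09  1.61 -0.09] 0.0226 31.23
the job is handed in; nothing more can be done
None
```

The pulley is in the blue nest, boss up, and the shaft is keyed into it with its collar home on the boss. I handed the job in at about 31 s, still gripping the shaft and pressing it down with about 23 N.

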